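# Take a moisture reading of a marked board

### The arm

A 6-joint arm with a two-finger parallel gripper is mounted at the origin on the work surface. World frame = base frame: x ahead of the robot, y to its left, z up, the work surface at z = 0. Lengths are in m, angles in rad, forces in N, time in s.
With the tool pointing down it reaches from about 0.275 to 0.825 m from the base axis. Payload 4.9 kg.
Tool frame: the origin (TCP) lies midway between the tips of the shut fingers; the grasp point (between the pads) lies 19 mm behind it (grip_point_offset is the distance from the TCP to the grasp point, in m); z points along the fingers, y is the line along which they close (so a half turn about z gives the same grasp; the last joint's range is limited). The gripper opens to 85 mm and grips with 20 to 120 N. Pads are 22 mm wide; open, the fingers measure 114 mm over their backs; the gripper's body (76 mm by 85 mm) begins 54 mm behind the grasp point. The pads swing forward as they close: fully open they stand 13 mm farther back than shut.
Start: joints at [-1.34, 0.326, -0.193, 1.052, 0, 1.437], TCP at [0.196, -0.514, 0.231] pointing down, gripper open.
Joint ranges: [-2.65, 2.65], [-0.97, 1.79], [-1.3, 1.35], [-1.93, 2.1], [-1.47, 1.37], [-3.14, 3.14]. Speed limits (rad/s): [2.57, 2.57, 3.14, 3.14, 3.14, 3.14].

### API

Orientations are given as a rotation vector (axis times angle).
In Python, from cell import * gives the robot as it stands. Calls block until the motion is done:
- movep(position, orientation): joint-space move of the TCP to a pose.
- move_l(position, velocity=0.15, rot=None, until_force=None): straight line of the TCP; rot=None keeps the orientation; velocity is the mean speed in m/s. With until_force (N) it stops when the force on the tool has changed by that much, and returns True; else False.
- set_joints(angles): joint-space move.
- let_go() and grab(newtons=None): open the fingers fully, or close them until they stop; newtons is the grip in N (None keeps the last).
- sleep(seconds).
- ik(position, orientation): joint angles nearest the present ones, or None.
- get_state(): the state.
- grab_frame(name): name is "side" or "top" or "wrist"; returns a dict with "img" (480x640x3 uint8, red, green, blue), "fx", "fy", "cx", "cy" (pixels), "cam_to_world" (4x4, takes a point from camera to world coordinates); the wrist camera has in their place "T_tool_cam" (4x4, takes a point from camera to tool coordinates, whose origin is the TCP and whose axes are the flange's). Camera axes: x right, y down, z forward; pixel columns grow to the right and rows downward; lengths in m; the calibration is good to about 2 mm. A picture is of the moment at which its call begins: read the wrist's pose just before it. There is no depth.
A pose or a line that the arm cannot do raises MotionError and nothing moves.
- sign_off(): hands the job in; it is judged then, once.
Trained networks look in the newest picture that a camera, given by its name, has taken for a name from the list of things; names that differ only in an ending like _2 or _b are one class to them, and where a whole thing is asked for, a point or a joint stands for the part that bears it (a point fixed in the world has none). Each returns a list of dicts, best first, with "score" (0 to 1); they miss things now and then, are a little off and sometimes report something else, mostly with a low value. They report only what shows in the picture. A call takes as long as a camera call. They do not tell look-alikes from the thing itself.
- spot_in(camera, name): "centre" ([column, row] in pixels, amid what is visible of it).
- silhouettes(camera, name): "mask" (480x640 bool, what is visible of it) and "centre" ([column, row] in pixels, amid what is visible of it).
- tip_of(camera, name): "centre" ([column, row] in pixels: a listed point, or the origin of a listed thing).
The state is a dict: "clock": time; "q": joint angles; "joint_velocities": joint speeds; "tau": joint torques, N m; "position": TCP position; "eef_rot": TCP orientation; "contact_force": force on the tool from outside, world axes, zero at the start; "wrist_torque": the same for the moment, N m; "finger_gap": opening from 0.0 (shut) to 1.0 (fully open); "grasp_force": force on a finger pad.
Only numpy, scipy, OpenCV 4.12 (cv2) and the standard library are available. Lean on these libraries where they do the work, as an engineer would, in place of code of your own. Each camera call takes 0.05 s, during which the arm holds its last target. There are 200 camera calls.

### The job

Take the orange moisture meter out of its charging stand and hold it upright and still, button down, about 5 cm above the white chalk ring on the dark board for two seconds so that it zeroes itself in the air. Then set its spring-loaded steel button on the wood inside the ring and press it about half-way in (8 of its 16 mm, never all the way), and finish with the meter still in your grip, upright and pressed like that: do not let go. Do not shift the dark board or knock the pale board, glue bottle or mallet about.

Things in the scene. Friction and masses are not known exactly. Their poses are not given: they have to be found in the camera images.
- meter: Loose hand-held moisture meter, about 230 g: orange block 32 mm thick (its x) by 48 mm wide (its y), 145 mm long with its button; black display at the top, black rubber band at the foot. Origin on its long axis at the tip of the extended button, z up the long axis; the housing spans z = 22 to 145 mm. At the start it stands upright, button down, in the stand, origin 16 mm above the bench.
- meter_grip (a point): The place to grip the meter: on its long axis, 110 mm above the tip of the extended button and 35 mm below the meter's top; axes as the meter's. Pinch across the 32 mm thickness (its x) from above.
- button_tip (a point): Centre of the flat tip of the button, a steel pin 22 mm in diameter that sticks out 22 mm below the housing; z points up the meter. It moves up with the button when pressed.
- button (a joint): How far the spring-loaded button is pushed into the meter, in m: 0 = fully out (as at the start), 0.016 = all the way in, half-way = 0.008. It takes about 1.8 N to begin to move it, 4.8 N at 5 mm, 6.6 N at 8 mm, 8.4 N at 11 mm (0.6 N per mm); it springs back when released.
- stand: Grey charging stand, fixed to the bench: dark base plate 100 by 110 by 8 mm with an open pocket 46 (x) by 62 (y) mm outside, rim 68 mm above the bench. Origin at the centre of the underside, z up. The meter stands in the pocket's middle on ledges, axes along the stand's, 2 mm play each side; it lifts straight up and clears the rim after 52 mm.
- dark_board: The dark wooden board, loose, 160 (x) by 110 (y) by 38 (z) mm, lying flat, about 0.55 kg, with the white chalk ring on top. Origin at the centre of its underside.
- ring (a point): Centre of the white chalk ring on the dark board's top face (38 mm above the bench); the ring is 48 mm across inside. It lies 35 mm towards +x and 12 mm towards +y of the board's centre, in the board's axes; z up.
- pale_board: A pale unmarked wooden board, loose, 160 by 110 by 24 mm, lying flat; a bystander. Origin at the centre of its underside.
- glue: Yellow glue bottle with a red cap, loose, 60 mm in diameter, 140 mm tall, standing at the far side; a bystander. Origin at the centre of its underside.
- mallet: Small wooden mallet, loose, about 260 mm long, lying crosswise at the far side; a bystander. Its handle lies along its x axis.
There are look-alikes about, which are no part of the job. Several things have the shape of the meter; the one meant has the colours described above.

How it is judged:
By the outcome, as a careful person would: the job done as asked, in the order asked, and still so for the second after the job is handed in, while the arm keeps its last pose, push and grip.
It also fails if it takes over 48 s, if anything falls off the work surface, if the arm or the gripper's body presses on something with over 40 N, if the wrist force passes 120 N, or if a joint passes its speed limit or range.

## Working session

There is one attempt and no reset: what is moved stays moved. The work goes in short steps, each a Python script; the robot and the scene stay as the last script left them, time stands still between calls to the robot, and variables do not carry over. Pictures are saved under pics/ and viewed, at most 10 in all, crops included, and the job is handed in when it is done.

```bash
mkdir -p pics; cat > h.py <<'E'
from cell import *
import numpy as np, cv2
from scipy.spatial.transform import Rotation as R
def snap(cam,fn=None):
    s=get_state(); f=grab_frame(cam)
    if cam=="wrist":
        T=np.eye(4);T[:3,:3]=R.from_rotvec(s["eef_rot"]).as_matrix();T[:3,3]=s["position"]
        f["cam_to_world"]=T@np.array(f["T_tool_cam"])
    if fn: cv2.imwrite("pics/"+fn,f["img"][:,:,::-1])
    return f
def onplane(f,px,z):
    T=np.array(f["cam_to_world"]); d=T[:3,:3]@[(px[0]-f["cx"])/f["fx"],(px[1]-f["cy"])/f["fy"],1]
    return T[:3,3]+d*(z-T[2,3])/d[2]
def proj(f,p):
    q=np.linalg.inv(f["cam_to_world"])@np.r_[p,1]
    return [f["fx"]*q[0]/q[2]+f["cx"],f["fy"]*q[1]/q[2]+f["cy"]]
E
python3 - <<'E'
from h import *
np.set_printoptions(precision=3,suppress=True)
Z=dict(meter_grip=.126,ring=.038,button_tip=.016,stand=0,meter=.016,dark_board=0,pale_board=0,glue=0,mallet=.02)
ims=[]
for c in("top","side"):
    f=snap(c,c+"0.png"); print(c,np.array(f["cam_to_world"])[:3,3])
    for n,z in Z.items():
        for d in tip_of(c,n)[:4]: print(c,n,round(d["score"],2),np.round(d["centre"]),onplane(f,d["centre"],z))
s=get_state();print(s)
E
```

```text
top [ 0.454 -0.038  1.099]
top meter_grip 0.98 [416. 346.] [ 0.374 -0.281  0.126]
top meter_grip 0.94 [474. 282.] [ 0.509 -0.404  0.126]
top meter_grip 0.93 [412. 288.] [ 0.494 -0.273  0.126]
top meter_grip 0.8 [348. 302.] [ 0.464 -0.139  0.126]
top ring 0.84 [155. 258.] [0.556 0.291 0.038]
top stand 0.95 [400. 289.] [ 0.497 -0.275  0.   ]
top meter 0.88 [403. 343.] [ 0.373 -0.277  0.016]
top meter 0.84 [345. 301.] [ 0.467 -0.143  0.016]
top meter 0.59 [454. 283.] [ 0.512 -0.398  0.016]
top meter 0.57 [375. 237.] [ 0.618 -0.214  0.016]
top dark_board 0.71 [161. 275.] [0.519 0.286 0.   ]
top pale_board 0.59 [272. 277.] [0.52  0.027 0.   ]
top glue 0.89 [210. 173.] [0.767 0.184 0.   ]
top mallet 0.73 [348. 176.] [ 0.763 -0.148  0.02 ]
top mallet 0.47 [161. 274.] [0.521 0.28  0.02 ]
side [0.462 0.717 0.903]
side meter_grip 0.95 [395. 208.] [ 0.464 -0.123  0.126]
side meter_grip 0.76 [382. 124.] [ 0.509 -0.379  0.126]
side meter_grip 0.72 [385. 156.] [ 0.494 -0.273  0.126]
side meter_grip 0.67 [445. 166.] [ 0.375 -0.255  0.126]
side ring 0.96 [313. 435.] [0.556 0.294 0.038]
side ring 0.6
[... 475 characters left out ...]
 203.] [ 0.373 -0.267  0.016]
side dark_board 0.59 [338. 446.] [0.518 0.289 0.   ]
side pale_board 0.82 [355. 309.] [0.52  0.023 0.   ]
side glue 0.79 [200. 373.] [0.765 0.19  0.   ]
side mallet 0.64 [244. 230.] [ 0.764 -0.133  0.02 ]
{'clock': 1.0, 'q': array([-1.34 ,  0.326, -0.193,  1.052,  0.   ,  1.437]), 'joint_velocities': array([-0.   , -0.001, -0.001, -0.   , -0.001, -0.001]), 'tau': array([ -0.001, -44.333,  26.276,   0.001,  -0.   ,   0.   ]), 'position': array([ 0.196, -0.514,  0.231]), 'eef_rot': array([-3.089, -0.57 , -0.   ]), 'contact_force': array([ 0.076, -0.342, -0.154]), 'wrist_torque': array([ 0.022, -0.048, -0.014]), 'grasp_force': 0.0, 'finger_gap': 1.0019120936267127}
```

View pics/top0.png

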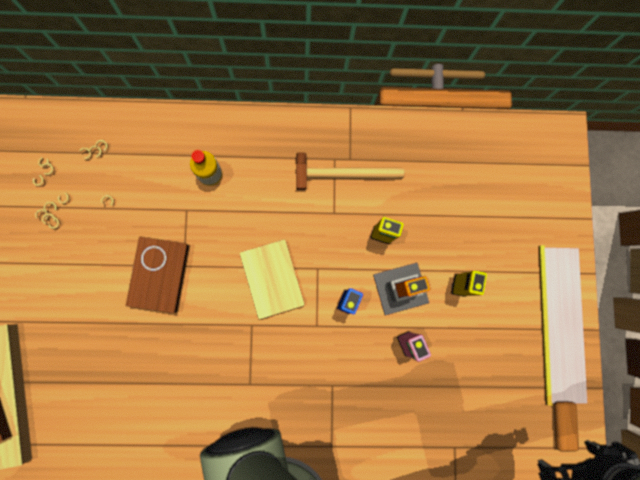

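View pics/side0.png

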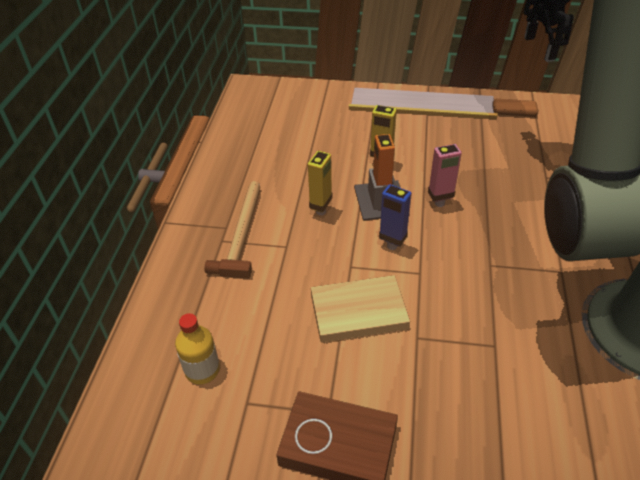

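The orange meter is in the stand at top px (412,288). The look-alikes are pink (416,346), yellow (474,282) and (388,231), and blue (348,302). The orange body is the one described. The ring is at (154,258) on the dark board. Next I get the yaw and take a close wrist view.

```bash
cat >> h.py <<'E'
def down(yaw):  # tool z down, tool y (closing) along world direction yaw
    y=np.array([np.cos(yaw),np.sin(yaw),0]); z=np.array([0,0,-1.]); x=np.cross(y,z)
    return R.from_matrix(np.c_[x,y,z]).as_rotvec()
def rectyaw(f,mask,z):
    c=max(cv2.findContours(mask.astype(np.uint8),0,1)[0],key=cv2.contourArea)[:,0]
    w=np.array([onplane(f,p,z)[:2] for p in c],np.float32)*1000
    return cv2.minAreaRect(w)
E
python3 - <<'E'
from h import *
np.set_printoptions(precision=3,suppress=True)
f=snap("top")
for n,z in(("stand",.008),("dark_board",.038)):
    for d in silhouettes("top",n)[:1]: print(n,d["score"],rectyaw(f,d["mask"],z))
for yaw in(0.15,0.15+np.pi,.15-np.pi): print(yaw,ik([.494,-.273,.30],down(yaw)))
E
```

```text
stand 0.67 ((498.20269775390625, -274.8785400390625), (102.97618865966797, 111.29560852050781), 16.134952545166016)
dark_board 0.83 ((519.336669921875, 282.92437744140625), (118.37447357177734, 160.1202392578125), 82.68279266357422)
0.15 [-0.636  0.319 -0.026  1.225  0.     0.785]
3.291592653589793 [-0.636  0.319 -0.026  1.225  0.    -2.356]
-2.991592653589793 [-0.636  0.319 -0.026  1.225  0.    -2.356]
```

```bash
python3 - <<'E'
from h import *
np.set_printoptions(precision=3,suppress=True)
movep([.496,-.274,.30],down(np.radians(16)))
f=snap("wrist","w1.png")
print(get_state()["clock"],np.array(f["cam_to_world"])[:3])
for n,z in(("meter_grip",.126),("meter",.016),("stand",0)):
    for d in tip_of("wrist",n)[:4]: print(n,d["score"],d["centre"],onplane(f,d["centre"],z))
for d in silhouettes("wrist","stand")[:1]: print(rectyaw(f,d["mask"],.008))
print(proj(f,[.496,-.274,.161]))
E
```

```text
2.65 [[ 0.962  0.263  0.076  0.476]
 [ 0.274 -0.922 -0.273 -0.206]
 [-0.002  0.283 -0.959  0.442]]
meter_grip 0.87 [199.4, 194.8] [ 0.377 -0.28   0.126]
meter_grip 0.8 [330.8, 69.5] [ 0.464 -0.147  0.126]
meter_grip 0.57 [457.8, 207.6] [ 0.609 -0.226  0.126]
meter_grip 0.55 [303.4, 336.0] [ 0.506 -0.395  0.126]
meter 0.97 [329.5, 91.6] [ 0.465 -0.149  0.016]
meter 0.93 [303.8, 293.5] [ 0.501 -0.398  0.016]
meter 0.72 [230.6, 182.2] [ 0.377 -0.28   0.016]
meter 0.6 [326.4, 210.1] [ 0.499 -0.281  0.016]
((495.43505859375, -275.28778076171875), (99.673828125, 108.22453308105469), 15.925122261047363)
[np.float64(326.0638897706707), np.float64(232.791941885024)]
```

View pics/w1.png

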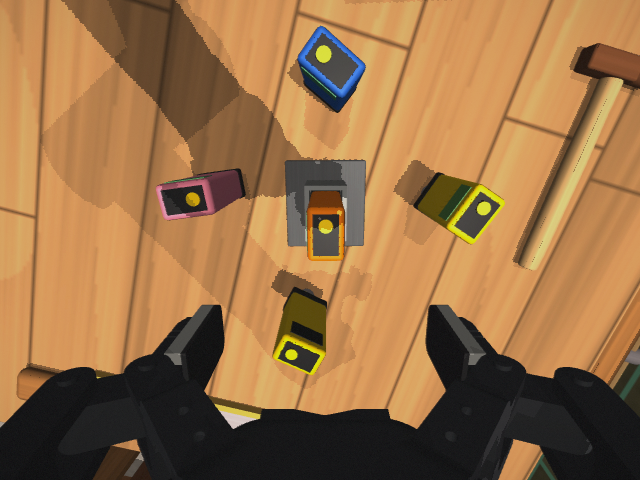

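The crop confirms the choice: the orange body with black display sits in the stand, its top centred at (326,233), exactly where predicted. I grasp it and lift.

```bash
python3 - <<'E'
from h import *
np.set_printoptions(precision=4,suppress=True)
def st(t):
    s=get_state(); print(t,s["clock"],s["position"],s["contact_force"],s["wrist_torque"],s["grasp_force"],s["finger_gap"])
print(move_l([.4957,-.2745,.107],.12,until_force=8)); st("down")
grab(60); sleep(.2); st("grab")
move_l([.4957,-.2745,.175],.06,until_force=15); st("up")
move_l([.4957,-.2745,.315],.15); sleep(.3); st("top")
f=snap("wrist","w2.png"); snap("side","s2.png")
E
```

```text
False
down 4.6083 [ 0.4962 -0.2748  0.1077] [0.3627 0.1014 0.5705] [ 0.0265 -0.0344  0.0006] 0.0 0.9959381845587351
grab 5.35 [ 0.496  -0.2746  0.1073] [ 1.1082 -0.3139  2.8415] [0.0303 0.0017 0.045 ] 59.470696449279785 0.36759134895136064
up 6.6333 [ 0.4954 -0.2743  0.1745] [ 0.2666  0.3214 -3.0842] [ 0.0253  0.0425 -0.0024] 59.25039768218994 0.3633583654610617
top 8.0167 [ 0.4955 -0.2743  0.3144] [-0.4789 -0.7548 -1.6819] [-0.0267  0.0498 -0.0301] 59.24979507923126 0.3643549609938996
```

View pics/s2.png

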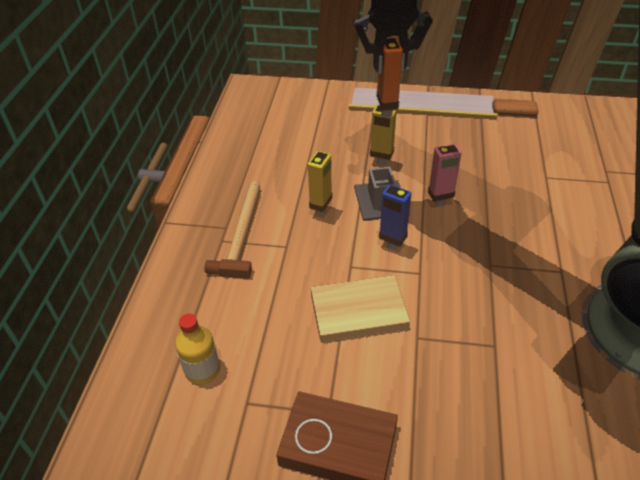

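```bash
python3 - <<'E'
from h import *
np.set_printoptions(precision=4,suppress=True)
def st(t):
    s=get_state(); print(t,s["clock"],s["position"],s["contact_force"],s["wrist_torque"],s["grasp_force"],s["finger_gap"])
rot=down(np.radians(16))
move_l([.556,.2915,.315],.2,rot=rot); st("over")
move_l([.556,.2915,.1793],.1,rot=rot); sleep(2.8); st("hover")
for c in("side","top","wrist"):
    f=snap(c,c+"3.png")
    for n,z in(("button_tip",.088),("ring",.038),("meter_grip",.198),("dark_board",0)):
        for d in tip_of(c,n)[:6]:
            p=onplane(f,d["centre"],z)
            if p[1]>.15: print(c,n,round(d["score"],2),d["centre"],p)
    print(proj(f,[.556,.2915,.088]))
st("end")
g=lambda n:cv2.imread("pics/"+n)
a=g("side3.png")[200:480,180:480];b=g("wrist3.png")
cv2.imwrite("pics/c3.png",np.hstack([cv2.resize(a,(400,373)),cv2.resize(b,(400,300),None)[:300] if 0 else cv2.copyMakeBorder(cv2.resize(b,(400,300)),0,73,0,0,0)]))
E
```

```text
over 11.1167 [0.5561 0.291  0.3151] [-0.6598  0.1647 -2.0615] [ 0.0322  0.0152 -0.0155] 59.25018668174744 0.36762598415559694
hover 15.425 [0.556  0.2915 0.1793] [ 0.1614  0.4986 -2.219 ] [-0.011  -0.0365 -0.0277] 59.2495858669281 0.3684829487281699
side button_tip 0.62 [339.1, 446.2] [0.5115 0.3301 0.088 ]
side ring 0.76 [313.5, 436.6] [0.5541 0.2965 0.038 ]
side meter_grip 0.69 [306.7, 374.4] [0.5592 0.2899 0.198 ]
side dark_board 0.71 [338.6, 444.8] [0.5179 0.2861 0.    ]
[np.float64(311.66449480985403), np.float64(416.9480095882418)]
top button_tip 0.51 [162.3, 273.3] [0.5182 0.2582 0.088 ]
top ring 0.67 [155.2, 258.5] [0.5547 0.2906 0.038 ]
top meter_grip 0.57 [130.5, 248.6] [0.5577 0.2892 0.198 ]
top dark_board 0.93 [162.1, 275.4] [0.5189 0.2841 0.    ]
[np.float64(147.69674934031536), np.float64(255.55064369842665)]
wrist ring 0.98 [319.4, 227.1] [0.5501 0.2948 0.038 ]
wrist dark_board 0.84 [285.3, 217.6] [0.5183 0.286  0.    ]
[np.float64(325.0283740611857), np.float64(249.9429718605798)]
end 16.175 [0.556  0.2915 0.1793] [-0.234  -0.7378 -2.4473] [ 0.028   0.0321 -0.0067] 59.24884915351868 0.3658416487289365
```

View pics/c3.png

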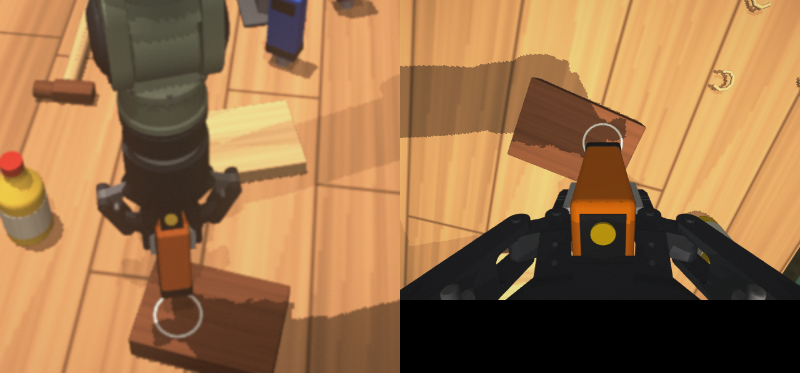

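The meter hangs upright over the ring and has been still for more than 3 s. Now I press, checking height against force.

```bash
python3 - <<'E'
from h import *
np.set_printoptions(precision=4,suppress=True)
rot=down(np.radians(16)); X,Y=.5552,.2917
def meas(n=12):
    F=[];P=[]
    for _ in range(n):
        sleep(.03); s=get_state(); F.append(s["contact_force"]);P.append(s["position"])
    return np.mean(P,0),np.mean(F,0)
move_l([X,Y,.134],.05,rot=rot); sleep(.3); p,f0=meas(); print(p,f0)
for z in(.1263,.1233):
    move_l([X,Y,z],.02,rot=rot); sleep(.3); p,f=meas(); print(get_state()["clock"],z,p,f-f0)
E
```

```text
[0.5552 0.2917 0.1341] [-0.0445 -0.2491 -2.5184]
19.1667 0.1263 [0.5555 0.2918 0.1265] [0.9555 0.6945 3.9352]
20.1667 0.1233 [0.5555 0.2918 0.1234] [2.0702 1.0673 5.9832]
```

```bash
python3 - <<'E'
from h import *
np.set_printoptions(precision=4,suppress=True)
rot=down(np.radians(16)); X,Y=.5552,.2917
f0=np.array([-.0445,-.2491,-2.4])
move_l([X,Y,.1218],.02,rot=rot); sleep(.4)
F=[]
for _ in range(40): sleep(.03); F.append(get_state()["contact_force"])
s=get_state();print(s["clock"],s["position"],np.mean(F,0)-f0,np.std(F,0),s["wrist_torque"],R.from_rotvec(s["eef_rot"]).as_matrix()[:,2])
fs=[snap("side","side4.png"),snap("wrist","wrist4.png"),snap("top","top4.png")]
print(tip_of("top","dark_board")[:1],tip_of("side","dark_board")[:1],tip_of("wrist","dark_board")[:1])
g=lambda n:cv2.imread("pics/"+n)
a=cv2.resize(g("side4.png")[280:480,220:420],(400,400),interpolation=2);b=cv2.resize(g("wrist4.png")[120:400,180:460],(400,400))
cv2.imwrite("pics/c4.png",np.hstack([a,b]))
E
```

```text
22.15 [0.5554 0.2918 0.1219] [3.4691 1.5026 6.656 ] [0.6464 0.4904 0.511 ] [ 0.4645 -1.1996  0.0129] [ 0.0003  0.0001 -1.    ]
[{'centre': [162.2, 275.0], 'score': 0.9}] [{'centre': [337.2, 443.5], 'score': 0.61}] [{'centre': [276.7, 228.0], 'score': 0.97}]
```

View pics/c4.png

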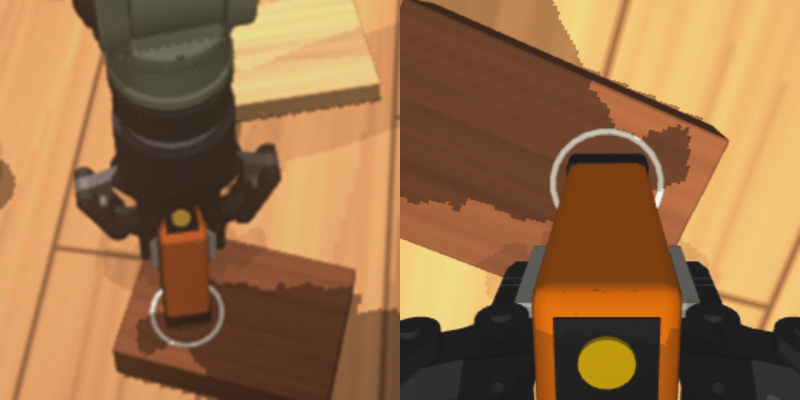

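The button is pressed inside the ring with about 6.7 N, which is about 8 mm. The meter looks upright and the board hasn't moved: it is at (162,275) in the top view, as before. A small side load remains along the closing axis, so I ease it slightly, recheck and hand in.

```bash
python3 - <<'E'
from h import *
np.set_printoptions(precision=4,suppress=True)
rot=down(np.radians(16)); X,Y=.5552,.2917
f0=np.array([-.0445,-.2491,-2.4])
def m():
    F=[]
    for _ in range(30): sleep(.03); F.append(get_state()["contact_force"])
    s=get_state();f=np.mean(F,0)-f0;print(s["clock"],s["position"],f,s["grasp_force"]);return f
f=m()
move_l([X+.0005,Y+.00015,.1218],.01,rot=rot); sleep(.3)
f=m()
snap("top");print(tip_of("top","dark_board")[:1])
if 6<f[2]<7.6 and np.hypot(*f[:2])<4: sign_off(); print("signed")
E
```

```text
23.45 [0.5552 0.2917 0.1218] [4.5257 1.8117 6.4687] 59.76514399051666
25.0 [0.5554 0.2918 0.1217] [1.8362 0.9415 6.6876] 59.91534233093262
[{'centre': [163.6, 271.4], 'score': 0.59}]
the job is handed in; nothing more can be done
signed
```

The meter zeroed in the air above the ring for over 3 s. I handed it in still gripped and upright, its button pressed about 8 mm (6.7 N) inside the ring. The last board detection was low-confidence (score 0.59) and about 4 px off, so I could not fully confirm that the dark board stayed put.

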